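Unlock and open the child-safe knife drawer

ROBOT

A 6-joint arm with a two-finger parallel gripper is mounted at the origin on a cart in front of the work surface, level with it; the furniture and walls round the work are solid. World frame = base frame: x ahead of the robot, y to its left, z up, the work surface at z = 0. Lengths are in m, angles in rad, forces in N, time in s.
With the tool pointing down it reaches from about 0.325 to 0.875 m from the base axis. Payload 4.4 kg.
Tool frame: the origin (TCP) lies at the very end of the fingers, on their centre line; the grasp point (between the pads) lies 19 mm behind it; z points along the fingers, y is the line along which they close (so a half turn about z gives the same grasp; the last joint's range is limited). The gripper opens to 85 mm and grips with 20 to 120 N. Pads are 22 mm wide; open, the fingers measure 114 mm over their backs; the gripper's body (76 mm by 85 mm) begins 54 mm behind the grasp point. The pads swing forward as they close: fully open they stand 13 mm farther back than shut.
Start: joints at [-1.282, 0.207, 1.542, -0, 1.393, -0.15], TCP at [0.245, -0.52, 0.231] pointing down, gripper open.
Joint ranges: [-2.73, 2.73], [-0.86, 2.22], [0.23, 2.46], [-1.11, 4.25], [0.08, 2.63], [-2.82, 2.82]. Speed limits (rad/s): [2.79, 2.79, 3.14, 3.14, 3.14, 3.14].

INTERFACE

Orientations are given as a unit quaternion [x, y, z, w].
In Python, from workcell import readout, optics, workorder gives the robot as it stands.
- The arm moves only by the tool jog_arm, never from a script. Its argument "commands" is a list of rows, each a list of 6 numbers: the shift along the tool's x, y, z in cm, then the turn, a rotation vector about the tool's x, y, z in rad. A call has 1 to 8 rows; each row shifts and turns the commanded pose from where the row before left it, along the tool's axes as they then stand; what a row does not reach is not made up. A row lasts 1/10 s, in which the tool goes at most 50 mm and 8.59 degrees, less where a joint would pass 70% of its speed; a pose out of reach is approached as far as the arm can. A call with a gripper value outside its range is refused whole. "claw" is the finger opening in cm, from 0 to 8.54, set as the call begins (left out, the last holds). The fingers move at their own pace and stop on an object; "squeeze" is the grip in N (left out, the last holds). Time passes only in rows, so rows that do not move let the fingers close. It gives the time, the measured TCP pose, the force, the opening and the grip force at its end, in the units of the state.
- readout.read_state(): the state, without advancing time (a new reading comes with each control period).
- optics.capture(name): name is "scene" or "top" or "wrist"; returns a dict with "img" (384x512x3 uint8, red, green, blue), "depth" (384x512 float32, m along the optical axis (not along the pixel's ray), 0 where there is no reading), "fx", "fy", "cx", "cy" (pixels), "k1" (the pictures are not rectified: a ray, as slopes to the right and down, at radius r is drawn at 1 + k1 r^2 times it, then the intrinsics apply), "R" (3x3) and "t" (3): a world point X has camera coordinates R X + t; the wrist camera has in their place "mount" (4x4, takes a point from camera to tool coordinates, whose origin is the TCP and whose axes are the flange's). Camera axes: x right, y down, z forward; pixel columns grow to the right and rows downward; lengths in m; the calibration is good to about 2 mm. A picture is of the moment at which its call begins: read the wrist's pose just before it.
- workorder.sign_off(): hands the job in; it is judged then, once.
The state is a dict: "time_s": time; "joint_positions": joint angles; "joint_vel": joint speeds; "joint_efforts": joint torques, N m; "ee_pos": TCP position; "ee_rot": TCP orientation; "ft_force": force on the tool from outside, world axes, zero at the start; "ft_torque": the same for the moment, N m; "gripper_width": opening from 0.0 (shut) to 1.0 (fully open); "grasp_force": force on a finger pad.
Only numpy, scipy, OpenCV 4.12 (cv2) and the standard library are available. Lean on these libraries where they do the work, as an engineer would, in place of code of your own. Each camera call takes 0.05 s, during which the arm holds its last target. There are 200 camera calls.

TASK

The bottom drawer of the wooden countertop unit holds the kitchen knives and is shut with a child-safe two-stage catch. Slide the red safety tab aside as far as it goes to free the latch, lift the latch arm by its black knob right up, well clear of the drawer front, and then pull the drawer fully open by its own knob. Let go of everything, leaving the tab slid back, the latch up and the drawer open, and do not knock over or shift the shakers on top of the unit or the mug and spice jar near it.

Things in the scene. Friction and masses are not known exactly. Their poses are not given: they have to be found in the camera images.
- unit: light wooden drawer unit, fixed, 220 wide (y) x 200 deep (x) x 210 mm high. Origin: centre of its underside, z = -0.007. x points from its front to its back, y to the left as seen from the front, z up. Front plane at x = -0.100; the top board, 195 to 210 mm up, overhangs it to x = -0.115, so lean the tool back about 40 degrees (fingers forward and down) and close along the unit's y
- safety_tab (a joint): sideways travel of the red safety tab (m): 0 = locked (starts at up to 0.003), 0.024 = fully slid back, towards -y of the unit (right as seen from the front), away from the latch. Below 0.017 its steel bolt lies 2 mm above the tip of the latch arm and stops it from rising. Slides with about 1.5 N and stays where it is left
- tab_grip (a point): grip point of the red tab: an upright fin 10 wide (y) x 18 high x 26 mm deep, from x = -0.112 to -0.138 of the unit; this point is at x = -0.129, y = -0.062 when locked, z = 0.115. Axes as the unit's. Steel straps 8 mm wide hold the bolt at y = -0.040 and -0.101, out to x = -0.116
- latch (a joint): angle of the steel latch arm (rad): 0 = down, hooked over the drawer front; grows as the free end is lifted; stop at 1.15. It turns about an axis along the unit's x, on a pivot left of its knob; the free end moves up and then to the left. Its hook blocks the drawer below about 0.45. Stiff pivot (0.07 N m): it stays where it is left
- latch_knob (a point): grip point of the latch arm: on a round black knob, 14 mm diameter, that stands out level from the arm, from x = -0.112 to -0.142 of the unit; this point is at x = -0.129, y = -0.002, z = 0.100 when down, 80 mm from the pivot
- latch_pivot (a point): point on the latch's turning axis at the knob's distance from the front: x = -0.129, y = 0.078, z = 0.100 of the unit
- knife_drawer (a joint): how far the drawer is pulled out (m): 0 = shut, stop at 0.095, towards -x of the unit (to its front). Slides with about 2 N and stays
- drawer_knob (a point): the drawer's black mushroom knob: 23 mm diameter head, neck 14 mm, standing out from x = -0.100 to -0.130 of the unit; this point is at the middle of its head at x = -0.121, y = 0, z = 0.034 when shut
- salt: white salt shaker, 42 mm diameter, 88 mm high, standing on the unit's top board; origin: centre of its foot
- pepper: dark brown pepper shaker with a white cap, 42 mm diameter, 88 mm high, standing on the unit's top board; origin: centre of its foot
- mug: green and white mug, 86 mm diameter, 88 mm high, on the range; origin: centre of its foot
- spice_jar: spice jar with a yellow cap, 42 mm diameter, 106 mm high, on the range; origin: centre of its foot. A microwave oven hangs above it and the range: underside 0.46 m up, from x = 0.53 back, y = -0.51 to 0.24; keep the arm clear of it when swinging across
Mind the look-alikes: they are no part of the job. Of the things like the mug, leave any that is purple; of the rest the larger one is meant.

How it is judged:
On the way, in this order (a step that is already met when the one before it is completed fails the run):
1. the safety tab is slid back while the latch is still down (value of joint safety_tab above 0.019 m and value of joint latch below 0.15 rad), for 0.2 s.
2. the latch is lifted clear while the drawer is still shut (value of joint latch above 0.55 rad and value of joint knife_drawer below 0.01 m), for 0.2 s.
3. the drawer is pulled open (value of joint knife_drawer above 0.082 m), for 0.2 s.
At the end, for the whole second after the job is handed in: the safety tab is slid back at least 19 mm of its 24, the latch is up at least 0.55 rad of its 1.15, the drawer is out at least 82 mm of its 95, and the shakers, mug and spice jar stand upright where they were, each within 20 mm (value of joint safety_tab above 0.019 m and value of joint latch above 0.55 rad and value of joint knife_drawer above 0.082 m and angle between each of salt, pepper, mug, spice_jar's own z axis and vertical below 0.1 rad); the robot touches nothing.
It fails at once if a shaker, the mug or the spice jar is shifted more than 20 mm (distance of any of salt, pepper, mug, spice_jar from where it was at the start of the episode above 0.02 m).
It fails at once if a shaker, the mug or the spice jar is tipped over (angle between any of salt, pepper, mug, spice_jar's own z axis and vertical above 0.6 rad).
It also fails if it takes over 58 s, if anything falls off the work surface, if the arm or the gripper's body presses on something with over 40 N, if the wrist force passes 120 N, or if a joint passes its speed limit or range.

## Working session

There is one attempt and no reset: what is moved stays moved. The work goes in short steps, Python scripts to look and compute and a tool call to move; the robot and the scene stay as the last step left them, time stands still between calls to the robot, and variables do not carry over. Pictures are saved under pics/ and viewed, at most 10 in all, crops included, and the job is handed in when it is done.

Besides the shell and the picture viewer there is one more tool, called as name(argument=value, ...), one argument or row to a line, values as JSON. jog_arm: Moves the arm, as the interface text tells. Its arguments: {"type":"object","properties":{"commands":{"type":"array","items":{"type":"array","items":{"type":"number"}}},"claw":{"type":"number"},"squeeze":{"type":"number"}},"required":["commands"]}

```bash
ls; mkdir -p pics; cat > h.py <<'E'
import numpy as np, cv2
from scipy.spatial.transform import Rotation as Ro
from workcell import readout, optics, workorder
def cap(n):
    s=readout.read_state(); c=optics.capture(n); c['s']=s
    if n=='wrist':
        T=np.eye(4);T[:3,:3]=Ro.from_quat(s['ee_rot']).as_matrix();T[:3,3]=s['ee_pos']
        M=T@np.array(c['mount']); c['R']=M[:3,:3].T; c['t']=-M[:3,:3].T@M[:3,3]
    return c
def save(c,f,box=None,k=1):
    im=c['img'][:,:,::-1]
    if box: im=im[box[1]:box[3],box[0]:box[2]]
    cv2.imwrite(f,cv2.resize(im,None,fx=k,fy=k,interpolation=cv2.INTER_CUBIC))
def ray(c,u,v):
    x=np.array([(u-c['cx'])/c['fx'],(v-c['cy'])/c['fy']]);y=x.copy()
    for _ in range(20): y=x/(1+c['k1']*(y@y))
    return np.array([y[0],y[1],1.])
def pt(c,u,v,d=None):
    if d is None:
        w=c['depth'][int(v)-1:int(v)+2,int(u)-1:int(u)+2]; d=np.median(w[w>0])
    return np.array(c['R']).T@(ray(c,u,v)*d-np.array(c['t']))
E
python3 - <<'E'
from h import *
for n in ('scene','top'):
    c=cap(n); save(c,f'pics/{n}0.png',k=1.5); np.save(f'{n}0.npy',c,allow_pickle=True)
    print(n,np.array(c['R']).round(3).tolist(),c['t'],c['fx'],c['k1'])
print(c['s'])
print(np.array(cap('wrist')['mount']).round(4).tolist())
E
```

```text
pics
scene [[-0.472, -0.881, -0.023], [-0.406, 0.241, -0.881], [0.782, -0.407, -0.472]] [0.41521927 0.32351973 0.83147784] 424.3088538602204 0.04220554282086928
top [[0.168, -0.986, 0.006], [-0.943, -0.162, -0.292], [0.289, 0.043, -0.956]] [0.05399028 0.59902428 1.15764728] 413.0246013828548 -0.04159168369986995
{'time_s': 0.05, 'joint_positions': array([-1.28152953e+00,  2.07438155e-01,  1.54295113e+00, -6.75782616e-06,
        1.39349076e+00, -1.50522831e-01]), 'joint_vel': array([-0.00066229, -0.00085783, -0.00156556, -0.00071655,  0.00063799,
        0.00052528]), 'joint_efforts': array([-6.90302713e-04, -3.84389055e+01, -2.92811733e+01, -1.82220147e-04,
        5.09516598e-03, -3.30574352e-06]), 'ee_pos': array([ 0.24456475, -0.51956606,  0.23011679]), 'ee_rot': array([ 9.75919630e-01,  2.18127412e-01, -8.25939392e-05, -1.14071237e-03]), 'ft_force': array([-0.00393042, -0.40003396, -1.07566716]), 'ft_torque': array([ 0.00955189, -0.06533556, -0.01658296]), 'grasp_force': 0.0, 'gripper_width': 0.9997169151243608}
[[-0.0003, -0.9497, -0.3132, 0.0808], [1.0, 0.0, -0.001, -0.0002], [0.001, -0.3132, 0.9497, -0.1424], [0.0, 0.0, 0.0, 1.0]]
```

View pics/scene0.png

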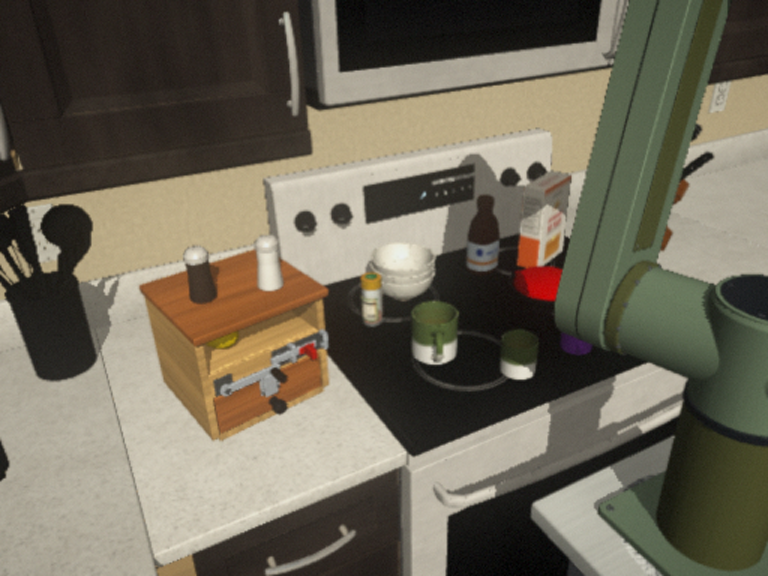

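View pics/top0.png

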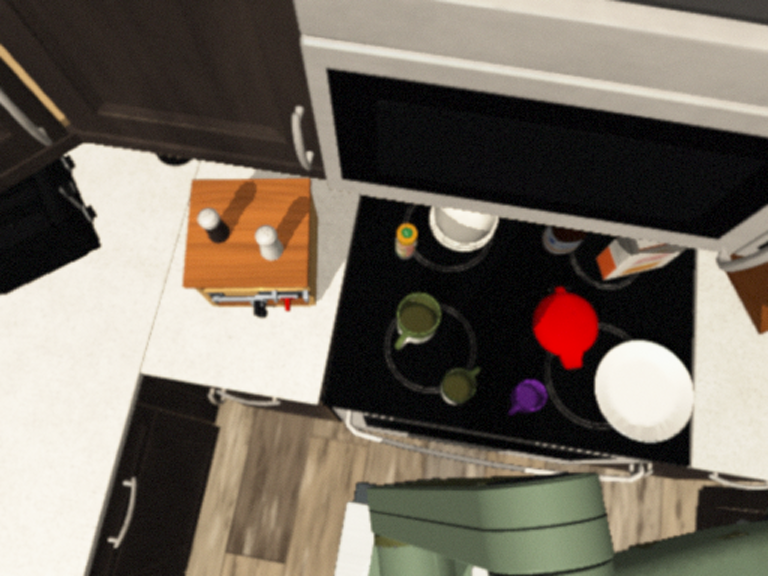

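The scene view shows the unit at left, with the pepper (200,275) and salt (268,262) on it and the latch knob near (270,378), red tab (310,352) and drawer knob (278,405). There are three mug-like things: a large green one (435,333), a small green one (518,355) and a purple one (575,345). The mug that is meant is the large green one, and I only need to keep clear of it. Next I'll fit the unit pose from the depth of the top board.

```bash
python3 - <<'E'
from h import *
for n in ('top','scene'):
    c=np.load(f'{n}0.npy',allow_pickle=True).item()
    R=np.array(c['R']);t=np.array(c['t'])
    P=np.full((384,512,3),np.nan)
    for v in range(384):
        for u in range(512):
            d=c['depth'][v,u]
            if d>0: P[v,u]=R.T@(ray(c,u,v)*d-t)
    np.save(n+'P.npy',P)
    m=(abs(P[...,2]-0.203)<0.008)&(P[...,0]>.2)&(P[...,0]<.95)&(P[...,1]>0)
    k,lab,st,_=cv2.connectedComponentsWithStats(m.astype(np.uint8)); i=1+np.argmax(st[1:,4])
    q=P[lab==i]; r=cv2.minAreaRect(q[:,:2].astype(np.float32))
    print(n,len(q),np.median(q[:,2]),r,cv2.boxPoints(r).round(4).tolist())
    for nm,px in (dict(pep=(207,215),salt=(264,232),mug=(418,318),jar=(405,230)) if n=='top' else dict(pep=(195,255),salt=(266,243),mug=(435,310),jar=(372,280),latchknob=(280,376),drawer=(280,406),tab=(311,351))).items():
        print(nm,pt(c,px[0]/1.5,px[1]/1.5).round(3))
c=np.load('scene0.npy',allow_pickle=True).item(); save(c,'pics/unit.png',(90,150,250,300),5)
E
```

```text
top 5309 0.20440372894586922 ((0.5967031717300415, 0.4234260022640228), (0.21954345703125, 0.2299145609140396), 10.309556007385254) [[0.46810001134872437, 0.5169000029563904], [0.5092999935150146, 0.2906999886035919], [0.7253000140190125, 0.33000001311302185], [0.6840999722480774, 0.5562000274658203]]
pep [0.582 0.473 0.291]
salt [0.568 0.368 0.291]
mug [0.533 0.08  0.007]
jar [0.686 0.136 0.107]
scene 3567 0.20193009269334622 ((0.5971097350120544, 0.4213530421257019), (0.2200789600610733, 0.23143573105335236), 10.123384475708008) [[0.4684000015258789, 0.5159000158309937], [0.5091000199317932, 0.288100004196167], [0.7257999777793884, 0.32679998874664307], [0.6851000189781189, 0.5546000003814697]]
pep [0.569 0.475 0.283]
salt [0.556 0.37  0.283]
mug [0.557 0.058 0.069]
jar [0.669 0.134 0.103]
latchknob [0.469 0.398 0.097]
drawer [0.478 0.402 0.034]
tab [0.487 0.338 0.112]
```

View pics/unit.png

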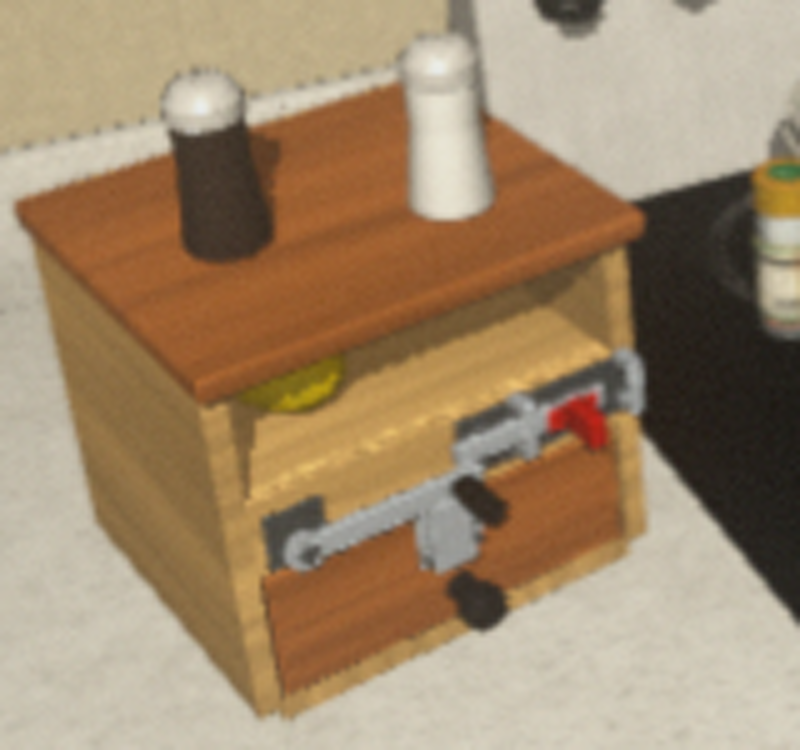

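```bash
cat >> h.py <<'E'
UO=np.array([.602,.4235,-.007]); YAW=np.radians(10.3)
try: UO,YAW=np.load('unit.npy',allow_pickle=True)
except Exception: pass
UR=Ro.from_euler('z',YAW)
def U(x,y,z): return UO+UR.apply([x,y,z])
def toU(p): return UR.inv().apply(np.asarray(p)-UO)
def lean(a=40,flip=True):
    s,c=np.sin(np.radians(a)),np.cos(np.radians(a))
    z=np.array([s,0,-c]); y=np.array([0,1. if flip else -1.,0]); x=np.cross(y,z)
    return UR*Ro.from_matrix(np.c_[x,y,z])
def rows(poses):  # first is start
    out=[]
    for (p,q),(p2,q2) in zip(poses,poses[1:]):
        d=q.inv().apply(np.asarray(p2)-p)*100; r=(q.inv()*q2).as_rotvec()
        out.append([round(float(a),2) for a in d]+[round(float(a),3) for a in r])
    return out
def now():
    s=readout.read_state(); return s['ee_pos'],Ro.from_quat(s['ee_rot'])
def line(A,B,n):
    from scipy.spatial.transform import Slerp
    S=Slerp([0,1],Ro.concatenate([A[1],B[1]]))
    return [(A[0]+(np.asarray(B[0])-A[0])*k/n,S(k/n)) for k in range(n+1)]
def show(r):
    for i in range(0,len(r),8): print(r[i:i+8])
E
python3 - <<'E'
from h import *
p,q=now(); N=21; ps=[(p,q)]
th0=np.arctan2(p[1],p[0]); r0=np.hypot(p[0],p[1]); g=U(-.25,-.062,0); th1=np.arctan2(g[1],g[0]); r1=np.hypot(g[0],g[1])
dy=np.radians(180)+YAW-np.arctan2(*q.as_matrix()[1::-1,0]); print(g,dy)
for k in range(1,N+1):
    f=k/N; th=th0+(th1-th0)*f; r=r0*(1-f)+r1*f-.09*np.sin(np.pi*f)
    ps.append((np.array([r*np.cos(th),r*np.sin(th),p[2]+.04*f]),Ro.from_euler('z',dy*f)*q))
show(rows(ps))
E
```

```text
[ 0.36711448  0.31779857 -0.007     ] 2.8816005275418712
[[4.88, -1.98, -0.19, 0.0, -0.0, -0.137], [4.82, -1.71, -0.19, 0.0, -0.0, -0.137], [4.75, -1.42, -0.19, 0.0, -0.0, -0.137], [4.66, -1.11, -0.19, 0.0, -0.0, -0.137], [4.56, -0.79, -0.19, 0.0, -0.0, -0.137], [4.44, -0.45, -0.19, 0.0, -0.0, -0.137], [4.31, -0.11, -0.19, 0.0, -0.0, -0.137], [4.17, 0.24, -0.19, 0.0, -0.0, -0.137]]
[[4.01, 0.6, -0.19, 0.0, -0.0, -0.137], [3.84, 0.95, -0.19, 0.0, -0.0, -0.137], [3.66, 1.3, -0.19, 0.0, -0.0, -0.137], [3.48, 1.64, -0.19, 0.0, -0.0, -0.137], [3.28, 1.97, -0.19, 0.0, -0.0, -0.137], [3.08, 2.29, -0.19, 0.0, -0.0, -0.137], [2.87, 2.59, -0.19, 0.0, -0.0, -0.137], [2.67, 2.87, -0.19, 0.0, -0.0, -0.137]]
[[2.47, 3.13, -0.2, 0.0, -0.0, -0.137], [2.27, 3.37, -0.2, 0.0, -0.0, -0.137], [2.08, 3.59, -0.2, 0.0, -0.0, -0.137], [1.9, 3.79, -0.2, 0.0, -0.0, -0.137], [1.74, 3.96, -0.2, 0.0, -0.0, -0.137]]
```

jog_arm(
  commands=[
    [4.6,-1.9,-0.2,0,0,-0.137],
    [4.6,-1.7,-0.2,0,0,-0.137],
    [4.7,-1.4,-0.2,0,0,-0.137],
    [4.7,-1.1,-0.2,0,0,-0.137],
    [4.6,-0.8,-0.2,0,0,-0.137],
    [4.4,-0.5,-0.2,0,0,-0.137],
    [4.3,-0.1,-0.2,0,0,-0.137],
    [4.2,0.2,-0.2,0,0,-0.137],
  ],
)

```text
time_s: 0.95
ee_pos: [0.4113, -0.1913, 0.2471]
ee_rot: [0.717, 0.697, 0.0, -0.0]
ft_force: [1.2, -0.3, -0.2]
gripper_width: 0.998
grasp_force: 0.0
```

jog_arm(
  commands=[
    [4.0,0.6,-0.2,0,0,-0.137],
    [3.8,1.0,-0.2,0,0,-0.137],
    [3.7,1.3,-0.2,0,0,-0.137],
    [3.5,1.6,-0.2,0,0,-0.137],
    [3.3,2.0,-0.2,0,0,-0.137],
    [3.1,2.3,-0.2,0,0,-0.137],
    [2.9,2.6,-0.2,0,0,-0.137],
    [2.7,2.9,-0.2,0,0,-0.137],
  ],
)

```text
time_s: 1.75
ee_pos: [0.4246, 0.1198, 0.2632]
ee_rot: [0.249, 0.968, -0.0, -0.0]
ft_force: [0.4, -0.4, -0.2]
gripper_width: 1.002
grasp_force: 0.0
```

```bash
python3 - <<'E'
from h import *
A=now(); B=(U(-.21,-.062,.150),lean(40)); show(rows(line(A,B,10))); print((A[1].inv()*B[1]).magnitude(),B[0],readout.read_state()['joint_positions'].round(3))
E
```

```text
[[1.15, 1.71, 1.2, -0.024, -0.067, -0.066], [1.12, 1.76, 1.17, -0.024, -0.067, -0.066], [1.08, 1.8, 1.14, -0.024, -0.067, -0.066], [1.03, 1.84, 1.11, -0.024, -0.067, -0.066], [0.98, 1.88, 1.09, -0.024, -0.067, -0.066], [0.93, 1.92, 1.07, -0.024, -0.067, -0.066], [0.88, 1.95, 1.05, -0.024, -0.067, -0.066], [0.82, 1.98, 1.04, -0.024, -0.067, -0.066]]
[[0.76, 2.01, 1.04, -0.024, -0.067, -0.066], [0.69, 2.03, 1.04, -0.024, -0.067, -0.066]]
0.9674881119732536 [0.40646988 0.32495066 0.143     ] [ 0.078 -0.113  1.809 -0.     1.446 -0.988]
```

jog_arm(
  commands=[
    [1.4,2.2,1.4,-0.03,-0.084,-0.083],
    [1.3,2.2,1.4,-0.03,-0.084,-0.083],
    [1.3,2.3,1.4,-0.03,-0.084,-0.083],
    [1.2,2.3,1.4,-0.03,-0.084,-0.083],
    [1.2,2.4,1.3,-0.03,-0.084,-0.083],
    [1.1,2.4,1.3,-0.03,-0.084,-0.083],
    [1.0,2.5,1.3,-0.03,-0.084,-0.083],
    [0.9,2.5,1.3,-0.03,-0.084,-0.083],
  ],
  claw=3,
)

```text
time_s: 2.55
ee_pos: [0.408, 0.3208, 0.1453]
ee_rot: [-0.084, 0.936, 0.03, 0.34]
ft_force: [1.2, -0.7, -0.1]
gripper_width: 0.35
grasp_force: 0.0
```

```bash
python3 - <<'E'
from h import *
c=cap('wrist'); save(c,'pics/w1.png',k=1.5); np.save('w1.npy',c,allow_pickle=True)
s=c['s']; print(toU(s['ee_pos']).round(4),s['joint_positions'].round(3),(Ro.from_quat(s['ee_rot']).inv()*lean()).as_rotvec().round(3))
# predicted pixels of known points
for n,P in dict(tab=(-.138,-.062,.115),lk=(-.142,-.002,.1),dk=(-.130,0,.034),tr=(-.115,-.115,.203),tl=(-.115,.115,.203)).items():
    X=np.array(c['R'])@U(*P)+c['t']; y=X[:2]/X[2]; y=y*(1+c['k1']*(y@y)); print(n,(1.5*np.array([c['cx']+c['fx']*y[0],c['cy']+c['fy']*y[1]])).round(1),X[2].round(3))
E
```

```text
[-0.2092 -0.0663  0.1523] [ 0.693 -0.059  2.201 -0.742  0.487 -0.48 ] [-0.002 -0.002 -0.001]
tab [396.1 357. ] 0.24
lk [513.8 326.5] 0.244
dk [497.4 237.3] 0.29
tr [276.7 565.1] 0.213
tl [808.8 570.6] 0.212
```

View pics/w1.png

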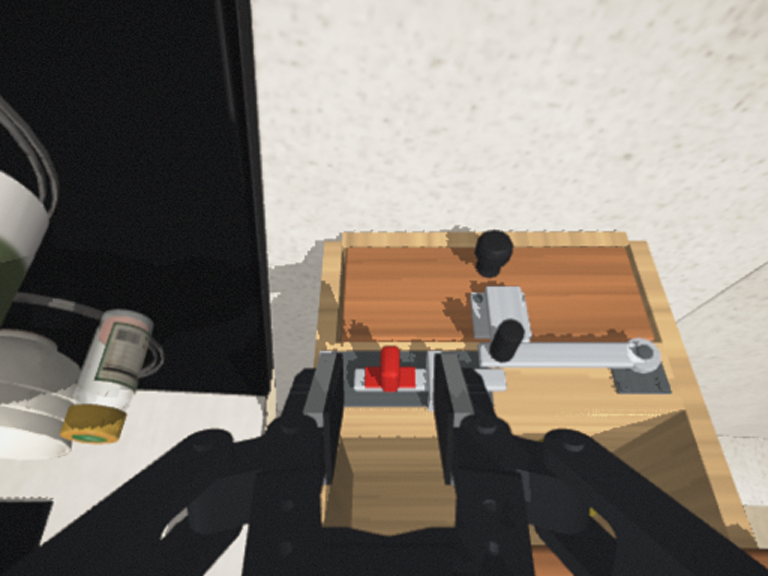

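The wrist view is upside down. The tab fin is at (390,368), the latch knob tip at (510,333) and the drawer knob head at (494,247). Each lies within a few pixels of its prediction. I'll refine with depth.

```bash
python3 - <<'E'
from h import *
c=np.load('w1.npy',allow_pickle=True).item()
for n,px in dict(tabtop=(390,352),tabm=(391,365),tabl=(391,380),lk=(512,328),lk2=(505,345),dk=(494,245),panelR=(345,395),pan2=(500,395),drw1=(360,300),drw2=(600,290),hook=(510,310),pivot=(641,353)).items():
    print(n,toU(pt(c,px[0]/1.5,px[1]/1.5)).round(4))
# drawer front plane -> yaw/x check
D=c['depth'];L=[]
for u in range(235,425,4):
    for v in range(175,222,3):
        if c['img'][v,u,0]>110 and c['img'][v,u,2]<90: L.append(toU(pt(c,u,v)))
L=np.array(L);L=L[abs(L[:,0]-np.median(L[:,0]))<.012]
print(len(L),np.median(L[:,0]),np.polyfit(L[:,1],L[:,0],1))
m=(c['img'][...,0]>130)&(c['img'][...,1]<60)&(c['img'][...,2]<60)
Q=np.array([toU(pt(c,u,v)) for v,u in zip(*np.where(m))]);F=Q[Q[:,0]<-.117];print(len(F),F.min(0),F.max(0),np.median(F,0))
E
```

```text
tabtop [-0.1347 -0.065   0.1109]
tabm [-0.1348 -0.0645  0.1179]
tabl [-0.1289 -0.0645  0.1236]
lk [-0.1388 -0.0021  0.0993]
lk2 [-0.1313 -0.005   0.1054]
dk [-0.1269 -0.0019  0.0375]
panelR [-0.0984 -0.0904  0.121 ]
pan2 [-0.0963 -0.0026  0.1203]
drw1 [-0.0963 -0.084   0.0582]
drw2 [-0.0967  0.0698  0.0511]
hook [-0.1084  0.0071  0.0721]
pivot [-0.111   0.0754  0.1008]
645 -0.0968165074552426 [-0.00039899 -0.09679423]
321 [-0.13537402 -0.06979247  0.10750648] [-0.11700631 -0.0604279   0.12357172] [-0.133931   -0.06505682  0.11877104]
```

```bash
python3 - <<'E'
from h import *
np.save('unit.npy',np.array([UO+UR.apply([.003,-.0015,0]),YAW],dtype=object),allow_pickle=True)
E
python3 - <<'E'
from h import *
A=now(); print(UO,toU(A[0]).round(4))
B=(U(-.131,-.064,.113),lean()); show(rows(line(A,B,4)))
E
```

```text
[ 0.60521986  0.42256058 -0.007     ] [-0.2154 -0.0646  0.1476]
[[-1.07, 0.01, 2.01, -0.0, -0.002, 0.001], [-1.07, 0.01, 2.01, -0.0, -0.002, 0.001], [-1.07, 0.01, 2.02, -0.0, -0.002, 0.001], [-1.06, 0.01, 2.02, -0.0, -0.002, 0.001]]
```

jog_arm(
  commands=[
    [-1.07,0,2,0,0,0],
    [-1.07,0,2,0,0,0],
    [-1.07,0,2,0,0,0],
    [-1.07,0,2,0,0,0],
    [0,0,0,0,0,0],
    [0,0,0,0,0,0],
  ],
)

```text
time_s: 3.2
ee_pos: [0.492, 0.3332, 0.1113]
ee_rot: [-0.081, 0.937, 0.028, 0.338]
ft_force: [-0.1, 0.2, -0.1]
gripper_width: 0.349
grasp_force: 0.0
```

jog_arm(
  commands=[
    [0,0,0,0,0,0],
    [0,0,0,0,0,0],
    [0,0,0,0,0,0],
    [0,0,0,0,0,0],
    [0,0,0,0,0,0],
    [0,0,0,0,0,0],
  ],
  claw=0.5,
  squeeze=20,
)

```text
time_s: 3.8
ee_pos: [0.4912, 0.3338, 0.1117]
ee_rot: [-0.082, 0.937, 0.029, 0.338]
ft_force: [-6.7, -1.2, 4.7]
gripper_width: 0.107
grasp_force: 22.8
```

```bash
python3 - <<'E'
from h import *
A=now(); s=readout.read_state(); print(toU(A[0]).round(4),s['gripper_width']*85.4,s['grasp_force'],s['ft_force'],(A[1].inv()*lean()).as_rotvec().round(4))
c=cap('wrist'); save(c,'pics/w2.png',(150,150,400,340),3)
E
```

```text
[-0.128  -0.0669  0.1187] 9.17878386076206 22.77176320552826 [-6.68255136 -1.17285768  4.74229594] [-0.0049 -0.0053 -0.0043]
```

View pics/w2.png

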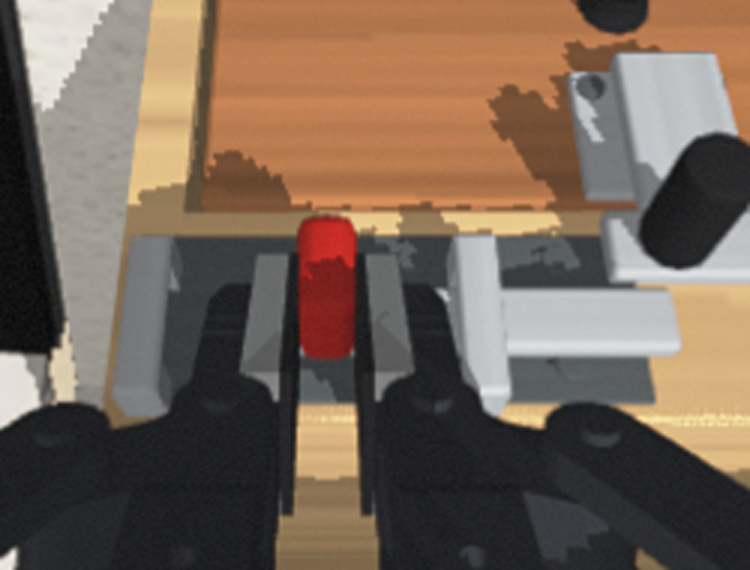

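The fin is between the pads, but the tips press its base with about 8 N. I'll back off 6 mm and grip again, so the fingers clear the strap during the slide.

jog_arm(
  commands=[
    [0,0,0,0,0,0],
    [0,0,0,0,0,0],
    [0.3,0,-0.1,0,0,0],
    [0.4,0,-0.1,0,0,0],
    [0,0,0,0,0,0],
  ],
  claw=2,
)

```text
time_s: 4.35
ee_pos: [0.4846, 0.3323, 0.1079]
ee_rot: [-0.082, 0.937, 0.029, 0.338]
ft_force: [-0.4, -0.1, 0.5]
gripper_width: 0.233
grasp_force: 0.0
```

jog_arm(
  commands=[
    [0,0,0,0,0,0],
    [0,0,0,0,0,0],
    [0,0,0,0,0,0],
    [0,0,0,0,0,0],
    [0,0,0,0,0,0],
  ],
  claw=0.5,
)

```text
time_s: 4.85
ee_pos: [0.485, 0.3326, 0.1083]
ee_rot: [-0.081, 0.937, 0.029, 0.338]
ft_force: [-3.8, 0.8, 1.1]
gripper_width: 0.105
grasp_force: 21.3
```

```bash
python3 - <<'E'
from h import *
A=now(); s=readout.read_state(); print(toU(A[0]).round(4),s['gripper_width']*85.4,s['grasp_force'],s['ft_force'],A[1].inv().apply(UR.apply([0,-1,0])))
E
```

```text
[-0.1344 -0.067   0.1153] 8.971824007479984 21.317562460899353 [-3.84438097  0.75325076  1.13169402] [-0.00454695 -0.99997641  0.0051483 ]
```

jog_arm(
  commands=[
    [0,-0.4,0,0,0,0],
    [0,-0.4,0,0,0,0],
    [0,-0.4,0,0,0,0],
    [0,-0.4,0,0,0,0],
    [0,-0.3,0,0,0,0],
    [0,0,0,0,0,0],
  ],
)

```text
time_s: 5.45
ee_pos: [0.4884, 0.3145, 0.1085]
ee_rot: [-0.082, 0.937, 0.03, 0.338]
ft_force: [-3.9, 5.1, -2.6]
gripper_width: 0.108
grasp_force: 21.1
```

```bash
python3 - <<'E'
from h import *
A=now(); s=readout.read_state(); print(toU(A[0]).round(4),s['gripper_width']*85.4,s['grasp_force'],s['ft_force'])
E
```

```text
[-0.1343 -0.0854  0.1155] 9.235947960719374 21.084415018558502 [-3.85348193  5.13704157 -2.56571968]
```

jog_arm(
  commands=[
    [0,-0.2,0,0,0,0],
    [0,-0.1,0,0,0,0],
    [0,0,0,0,0,0],
  ],
)

```text
time_s: 5.75
ee_pos: [0.4885, 0.3142, 0.1086]
ee_rot: [-0.083, 0.937, 0.033, 0.339]
ft_force: [-4.9, 13.2, -5.8]
gripper_width: 0.105
grasp_force: 20.9
```

```bash
python3 - <<'E'
from h import *
A=now(); s=readout.read_state(); print(toU(A[0]).round(4),s['gripper_width']*85.4,s['grasp_force'],s['ft_force'])
c=cap('wrist'); save(c,'pics/w3.png',(150,150,400,340),3); np.save('w3.npy',c,allow_pickle=True)
E
```

```text
[-0.1343 -0.0858  0.1156] 8.944295396988409 20.86604118347168 [-4.89075029 13.17189718 -5.76718928]
```

View pics/w3.png

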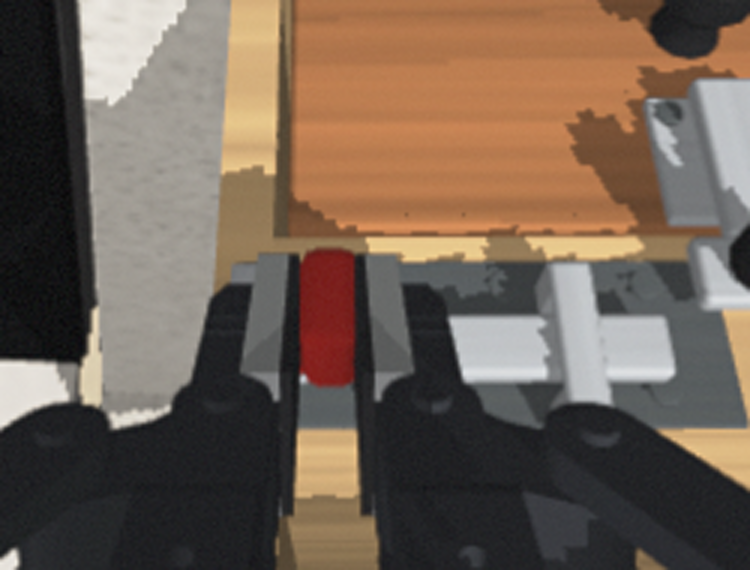

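The tab has stopped hard at y = -0.086 (24 mm). Next I'll release it, back off and stage at the latch knob.

jog_arm(
  commands=[
    [0,0.2,0,0,0,0],
    [0,0,0,0,0,0],
    [0,0,0,0,0,0],
    [1,0,-2,0,0,0],
    [1,0,-3,0,0,0],
    [0,0,0,0,0,0],
  ],
  claw=3,
)

```text
time_s: 6.4
ee_pos: [0.4414, 0.3046, 0.1359]
ee_rot: [-0.081, 0.937, 0.029, 0.339]
ft_force: [0.6, 0.2, -0.6]
gripper_width: 0.35
grasp_force: 0.0
```

```bash
python3 - <<'E'
from h import *
A=now(); s=readout.read_state(); print(toU(A[0]).round(4),s['gripper_width']*85.4,s['ft_force'])
B=(U(-.170,-.002,.108),lean()); C=(U(-.128,-.002,.088),lean())
show(rows(line(A,B,3)+line(B,C,3)[1:]))
E
```

```text
[-0.1823 -0.0868  0.1429] 29.878806313777186 [ 0.57653465  0.24449372 -0.60081622]
[[0.45, 2.83, 1.14, -0.001, -0.001, -0.002], [0.44, 2.83, 1.15, -0.001, -0.001, -0.002], [0.44, 2.83, 1.15, -0.001, -0.001, -0.002], [-0.64, 0.0, 1.41, 0.0, -0.0, -0.0], [-0.64, -0.0, 1.41, 0.0, 0.0, 0.0], [-0.64, 0.0, 1.41, 0.0, 0.0, 0.0]]
```

jog_arm(
  commands=[
    [0.45,2.83,1.15,0,0,0],
    [0.45,2.83,1.15,0,0,0],
    [0.45,2.83,1.15,0,0,0],
    [-0.64,0,1.4,0,0,0],
    [-0.64,0,1.4,0,0,0],
    [-0.64,0,1.4,0,0,0],
    [0,0,0,0,0,0],
    [0,0,0,0,0,0],
  ],
)

```text
time_s: 7.2
ee_pos: [0.4806, 0.3972, 0.0788]
ee_rot: [-0.081, 0.937, 0.029, 0.338]
ft_force: [0.7, 0.5, 0.2]
gripper_width: 0.354
grasp_force: 0.0
```

jog_arm(
  commands=[
    [0,0,0,0,0,0],
    [0,0,0,0,0,0],
    [0,0,0,0,0,0],
    [0,0,0,0,0,0],
    [0,0,0,0,0,0],
  ],
  claw=0.8,
  squeeze=20,
)

```text
time_s: 7.7
ee_pos: [0.4798, 0.3984, 0.0796]
ee_rot: [-0.082, 0.937, 0.03, 0.339]
ft_force: [-2.4, 3.2, -0.3]
gripper_width: 0.151
grasp_force: 20.2
```

```bash
python3 - <<'E'
from h import *
A=now(); s=readout.read_state(); print(toU(A[0]).round(4),s['gripper_width']*85.4,s['grasp_force'],s['ft_force'])
c=cap('wrist'); save(c,'pics/w4.png',(150,130,400,320),3)
# arc rows about the pivot, no turning
p0=np.array([0,-.080+0.0,0]); rs=[]
L=lean(); ths=np.linspace(0,1.05,15); P=[UR.apply([0,-.08*np.cos(t),.08*np.sin(t)]) for t in ths]
show([[round(float(v),2) for v in L.inv().apply(b-a)*100] for a,b in zip(P,P[1:])])
E
```

```text
[-0.1277 -0.0013  0.0866] 12.870739064398492 20.20124226808548 [-2.4181875   3.20852906 -0.25167188]
[[-0.39, 0.02, -0.46], [-0.38, 0.07, -0.46], [-0.38, 0.11, -0.45], [-0.37, 0.16, -0.44], [-0.36, 0.2, -0.43], [-0.35, 0.24, -0.42], [-0.34, 0.28, -0.41], [-0.33, 0.32, -0.39]]
[[-0.31, 0.36, -0.37], [-0.29, 0.39, -0.35], [-0.27, 0.43, -0.32], [-0.25, 0.46, -0.3], [-0.23, 0.48, -0.27], [-0.2, 0.51, -0.24]]
```

View pics/w4.png

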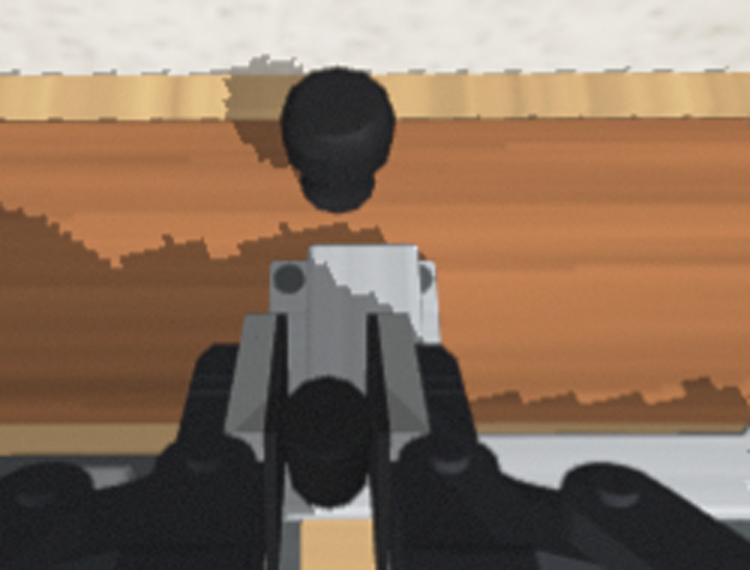

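jog_arm(
  commands=[
    [-0.39,0.02,-0.46,0,0,0],
    [-0.38,0.07,-0.46,0,0,0],
    [-0.38,0.11,-0.45,0,0,0],
    [-0.37,0.16,-0.44,0,0,0],
    [-0.36,0.2,-0.43,0,0,0],
    [-0.35,0.24,-0.42,0,0,0],
    [-0.34,0.28,-0.41,0,0,0],
    [-0.33,0.32,-0.39,0,0,0],
  ],
)

```text
time_s: 8.55
ee_pos: [0.4775, 0.4103, 0.1236]
ee_rot: [-0.081, 0.937, 0.027, 0.338]
ft_force: [0.8, 1.1, -4.1]
gripper_width: 0.149
grasp_force: 20.2
```

```bash
python3 - <<'E'
from h import *
A=now(); s=readout.read_state(); print(toU(A[0]).round(4),s['gripper_width']*85.4,s['grasp_force'],s['ft_force'],s['ft_torque'])
E
```

```text
[-0.1279  0.0108  0.1306] 12.698356518871705 20.154410898685455 [ 0.77351469  1.14005039 -4.06058929] [-0.16997624  0.56605384  0.05286274]
```

jog_arm(
  commands=[
    [-0.31,0.36,-0.37,0,0,0],
    [-0.29,0.39,-0.35,0,0,0],
    [-0.27,0.43,-0.32,0,0,0],
    [-0.25,0.46,-0.3,0,0,0],
    [-0.23,0.48,-0.27,0,0,0],
    [0,0,0,0,0,0],
    [0,0,0,0,0,0],
  ],
)

```text
time_s: 9.25
ee_pos: [0.4744, 0.4294, 0.1466]
ee_rot: [-0.08, 0.937, 0.025, 0.339]
ft_force: [-9.6, -12.3, 11.7]
gripper_width: 0.154
grasp_force: 22.3
```

```bash
python3 - <<'E'
from h import *
A=now(); s=readout.read_state(); print(toU(A[0]).round(4),s['gripper_width']*85.4,s['grasp_force'],s['ft_force'],s['joint_positions'].round(2))
c=cap('scene'); save(c,'pics/s2.png',(90,130,290,300),4)
E
```

```text
[-0.1275  0.0301  0.1536] 13.13881615347896 22.29550391435623 [ -9.64834015 -12.30586219  11.68191382] [ 0.79  0.21  1.9  -0.76  0.57 -0.4 ]
```

View pics/s2.png

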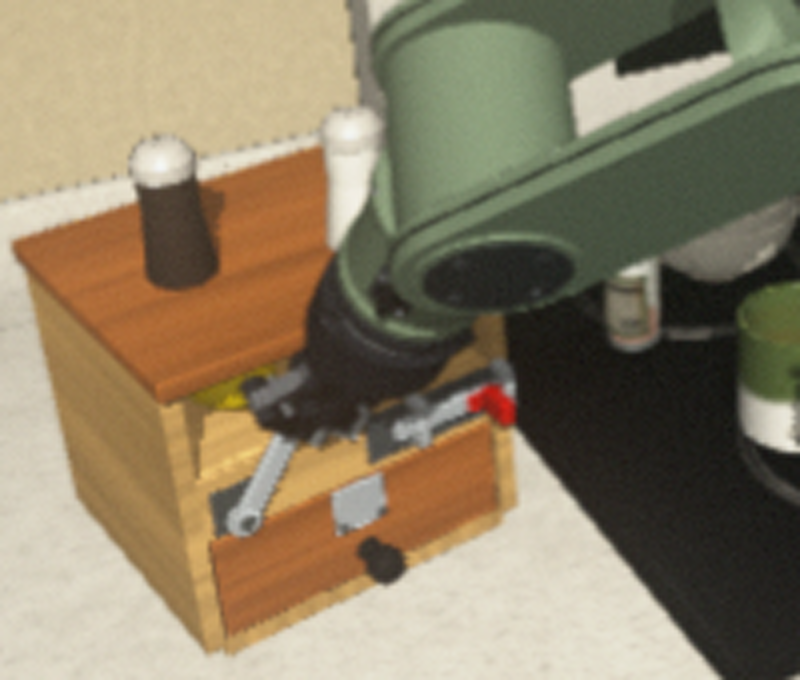

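The latch is up about 0.95 rad and the tab is slid right. I'll release and back away straight out along the unit's -x.

jog_arm(
  commands=[
    [0,0,0,0,0,0],
    [0,0,0,0,0,0],
    [0,0,0,0,0,0],
    [1.15,0,-0.96,0,0,0],
    [1.9,0,-1.6,0,0,0],
    [2.3,0,-1.9,0,0,0],
    [0,0,0,0,0,0],
  ],
  claw=3,
)

```text
time_s: 10.0
ee_pos: [0.4017, 0.4192, 0.1436]
ee_rot: [-0.083, 0.937, 0.028, 0.337]
ft_force: [-0.5, -0.2, -0.4]
gripper_width: 0.356
grasp_force: 0.0
```

```bash
python3 - <<'E'
from h import *
A=now(); s=readout.read_state(); print(toU(A[0]).round(4),s['gripper_width']*85.4,s['ft_force'])
B=(U(-.185,0,.055),lean()); C=(U(-.116,0,.024),lean())
show(rows(line(A,B,4)+line(B,C,4)[1:]))
c=cap('wrist'); save(c,'pics/w5.png',k=1.2)
E
```

```text
[-0.2008  0.0331  0.1506] 30.36705471851743 [-0.4808535  -0.23101083 -0.42589434]
[[1.22, -0.82, 2.1, -0.001, -0.002, -0.0], [1.22, -0.82, 2.1, -0.001, -0.002, -0.0], [1.22, -0.82, 2.09, -0.001, -0.002, -0.0], [1.23, -0.83, 2.09, -0.001, -0.002, -0.0], [-0.82, 0.0, 1.7, -0.0, 0.0, 0.0], [-0.82, -0.0, 1.7, 0.0, 0.0, 0.0], [-0.82, 0.0, 1.7, 0.0, 0.0, 0.0], [-0.82, 0.0, 1.7, 0.0, 0.0, 0.0]]
```

View pics/w5.png

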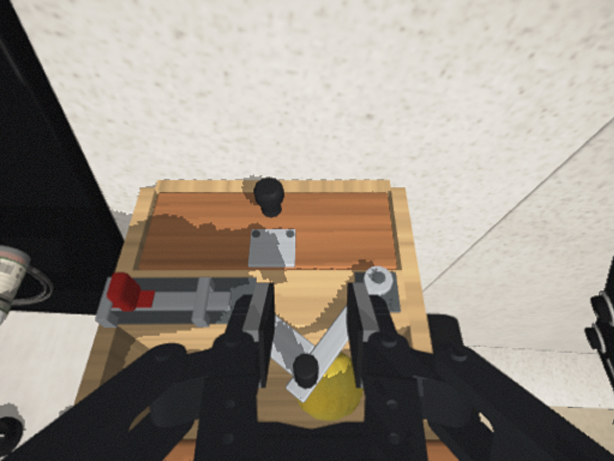

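The latch stays up, the tab is at its stop and the drawer knob at (268,192) is free. Next is the drawer knob.

jog_arm(
  commands=[
    [1.22,-0.82,2.1,0,0,0],
    [1.22,-0.82,2.1,0,0,0],
    [1.22,-0.82,2.1,0,0,0],
    [1.22,-0.82,2.1,0,0,0],
    [-0.82,0,1.7,0,0,0],
    [-0.82,0,1.7,0,0,0],
    [-0.82,0,1.7,0,0,0],
    [-0.82,0,1.7,0,0,0],
  ],
  claw=4,
)

```text
time_s: 10.85
ee_pos: [0.4975, 0.4053, 0.0257]
ee_rot: [-0.081, 0.94, 0.028, 0.33]
ft_force: [0.3, 0.6, -0.5]
gripper_width: 0.47
grasp_force: 0.0
```

jog_arm(
  commands=[
    [0,0,0,0,0,0],
    [0,0,0,0,0,0],
    [0,0,0,0,0,0],
    [0,0,0,0,0,0],
    [0,0,0,0,0,0],
  ],
  claw=1.8,
  squeeze=30,
)

```text
time_s: 11.35
ee_pos: [0.4957, 0.4035, 0.0259]
ee_rot: [-0.081, 0.94, 0.026, 0.33]
ft_force: [3.1, -6.2, 0.9]
gripper_width: 0.242
grasp_force: 29.4
```

```bash
python3 - <<'E'
from h import *
A=now(); s=readout.read_state(); print(toU(A[0]).round(4),s['gripper_width']*85.4,s['grasp_force'],s['ft_force'],s['joint_positions'].round(2))
B=(A[0]-UR.apply([.097,0,0]),A[1]);show(rows(line(A,B,8)))
E
```

```text
[-0.1111  0.0008  0.0329] 20.62897536280119 29.3719290336594 [ 3.08788565 -6.16752885  0.94516379] [ 0.71  0.43  1.94 -1.11  0.37 -0.06]
[[0.95, -0.01, -0.76, 0.0, 0.0, 0.0], [0.95, -0.01, -0.76, 0.0, 0.0, 0.0], [0.95, -0.01, -0.76, 0.0, 0.0, 0.0], [0.95, -0.01, -0.76, 0.0, 0.0, 0.0], [0.95, -0.01, -0.76, 0.0, 0.0, 0.0], [0.95, -0.01, -0.76, 0.0, 0.0, 0.0], [0.95, -0.01, -0.76, 0.0, 0.0, 0.0], [0.95, -0.01, -0.76, 0.0, 0.0, 0.0]]
```

Joint 4 is at its limit, so I'll pull in a short step first and check it.

jog_arm(
  commands=[
    [0.4,0,-0.3,0,0,0],
    [0.8,0,-0.65,0,0,0],
    [0.9,0,-0.75,0,0,0],
  ],
)

```text
time_s: 11.65
ee_pos: [0.4674, 0.3983, 0.026]
ee_rot: [-0.081, 0.942, 0.025, 0.324]
ft_force: [3.8, -1.8, -12.7]
gripper_width: 0.241
grasp_force: 29.7
```

```bash
python3 - <<'E'
from h import *
A=now(); s=readout.read_state(); print(toU(A[0]).round(4),s['gripper_width']*85.4,s['grasp_force'],s['ft_force'],s['joint_positions'].round(3),(A[1].inv()*lean()).as_rotvec().round(3))
print(A[1].inv().apply(UR.apply([-1,0,0])))
E
```

```text
[-0.1399  0.0007  0.033 ] 20.600695294310526 29.735716867726296 [  3.80027557  -1.83053298 -12.68670313] [ 0.738  0.396  1.988 -1.107  0.384 -0.031] [-0.011 -0.036 -0.004]
[ 0.78837927 -0.010244   -0.6151042 ]
```

jog_arm(
  commands=[
    [0.95,0,-0.74,0,0.02,0],
    [0.95,0,-0.76,0,0.02,0],
    [0.95,0,-0.76,0,0.02,0],
  ],
)

```text
time_s: 11.95
ee_pos: [0.4297, 0.3913, 0.0253]
ee_rot: [-0.082, 0.952, 0.022, 0.294]
ft_force: [3.1, -1.3, -17.3]
gripper_width: 0.239
grasp_force: 29.9
```

```bash
python3 - <<'E'
from h import *
A=now(); s=readout.read_state(); print(toU(A[0]).round(4),s['gripper_width']*85.4,s['grasp_force'],s['ft_force'],s['joint_positions'].round(3),(A[1].inv()*lean()).as_rotvec().round(3))
print(A[1].inv().apply(UR.apply([-1,0,0])))
E
```

```text
[-0.1782  0.0006  0.0323] 20.445363773764438 29.88366720965132 [  3.05417968  -1.28295083 -17.29716159] [ 0.764  0.346  2.026 -0.925  0.412 -0.182] [-0.011 -0.099 -0.003]
[ 0.825917   -0.00941212 -0.56371315]
```

jog_arm(
  commands=[
    [0.95,0,-0.35,0,0.01,0],
    [0.83,0,-0.56,0,0.01,0],
    [0.83,0,-0.56,0,0.01,0],
    [0,0,0,0,0,0],
  ],
)

```text
time_s: 12.35
ee_pos: [0.4029, 0.3865, 0.0252]
ee_rot: [-0.082, 0.956, 0.02, 0.282]
ft_force: [1.9, -6.4, -5.0]
gripper_width: 0.24
grasp_force: 35.8
```

```bash
python3 - <<'E'
from h import *
A=now(); s=readout.read_state(); print(toU(A[0]).round(4),s['gripper_width']*85.4,s['grasp_force'],s['ft_force'],s['joint_positions'].round(3),(A[1].inv()*lean()).as_rotvec().round(3))
E
```

```text
[-0.2055  0.0007  0.0322] 20.494413108973585 35.773826447257306 [ 1.9118388  -6.43922241 -4.96710536] [ 0.793  0.314  2.06  -0.876  0.433 -0.203] [-0.012 -0.124 -0.003]
```

jog_arm(
  commands=[
    [0,0,0,0,0,0],
    [0,0,0,0,0,0],
    [0,0,0,0,0,0],
    [0,0,0,0,0,0],
    [0.5,0,-2,0,0,0],
    [0.5,0,-3,0,0,0],
    [0.5,0,-4,0,0,0],
    [0,0,0,0,0,0],
  ],
  claw=4.5,
)

```text
time_s: 13.15
ee_pos: [0.3437, 0.3817, 0.0985]
ee_rot: [-0.083, 0.954, 0.027, 0.286]
ft_force: [0.9, 0.1, 0.3]
gripper_width: 0.527
grasp_force: 0.0
```

```bash
python3 - <<'E'
from h import *
A=now(); s=readout.read_state(); print(toU(A[0]).round(4),s['gripper_width']*85.4,s['ft_force'],s['joint_positions'].round(3))
c=cap('scene'); w=cap('wrist'); t=cap('top')
a=cv2.resize(c['img'][120:312,60:316],(400,300)); b=cv2.resize(w['img'],(400,300)); d=cv2.resize(t['img'][100:292,80:336],(400,300))
cv2.imwrite('pics/f.png',np.vstack([np.hstack([a,b]),np.hstack([d,d*0])])[:,:,::-1])
for px in ((207,215),(264,232)): print(pt(t,px[0]/1.5,px[1]/1.5).round(3))
E
```

```text
[-0.2646  0.0066  0.1055] 45.007213702442904 [0.88910958 0.09853813 0.26817662] [ 0.892  0.081  2.13  -0.709  0.586 -0.32 ]
[0.582 0.472 0.292]
[0.569 0.369 0.29 ]
```

View pics/f.png

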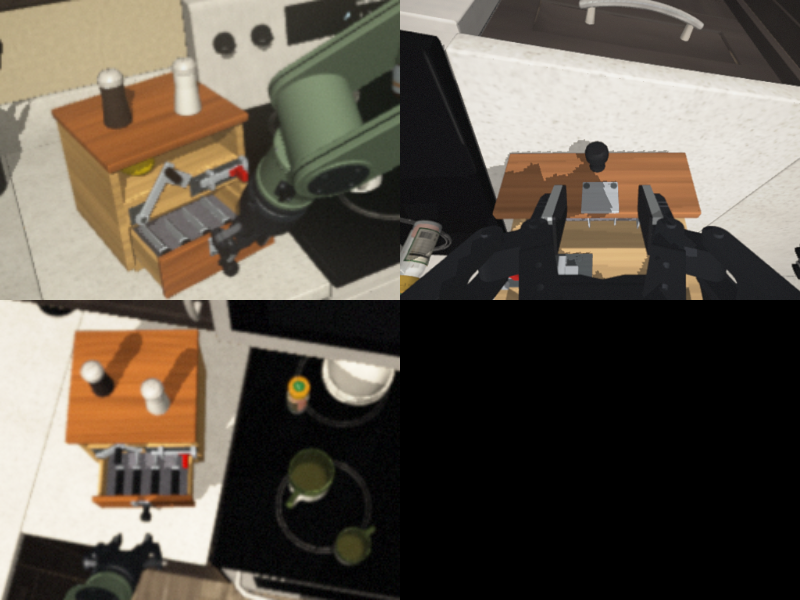

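The drawer is open with its knives showing, the latch is up and the tab is slid back. The shakers, mug and jar have not moved, and the gripper touches nothing.

```bash
python3 -c "
from h import *
print(workorder.sign_off())"
```

```text
the job is handed in; nothing more can be done
None
```

The job is handed in: the final images show the red tab slid back to its stop, the latch up (about 0.95 rad) and the knife drawer open about 94 mm, with the shakers, mug and spice jar where they were and the gripper clear; sign-off returned no verdict.

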